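# Load the scarf-ring display and clamp its keeper

### The job

Load the loose scarf rings onto the counter display's post: loosen the orange clamp knob, slide the keeper well back off the post, and thread every ring that is there down the post, fully home and in order of size with the largest at the bottom. Then slide the keeper back to its stop over the post and turn the knob clockwise until the clamp is tight; do not shift the green bottle, the basket or the button jar.

Things in the scene. Friction and masses are not known exactly. Their poses are not given: they have to be found in the camera images.
- stand: display stand screwed to the counter: pale wood base board 100 mm (its x) by 330 mm (its y) by 12 mm thick, origin at the centre of its underside, z up. A steel post stands at its local y = -100 mm; an aluminium rail along its y carries the keeper carriage.
- post_foot (a point): point on the post's axis on the top of the base board (12 mm above the counter). The post is 20 mm in diameter and 66 mm tall from here, its top 8 mm tapered to 12 mm. Axes as the stand's.
- post_top (a point): tip of the post, on its axis, 66 mm above post_foot.
- keeper (a joint): sliding of the grey keeper carriage along the stand's +y, 0 to 0.12 m: 0 = against its stop with the red keeper disc right over the post, 0.12 = fully back. About 2 N to slide when unclamped; it stays where it is left. Held fast by the clamp while the knob is tight. It can be slid by holding the knob.
- keeper_tip (a point): centre of the underside of the red keeper disc (40 mm diameter) at the end of the carriage's arm, 71 mm above the base board; 5 mm above the post tip when closed. The arm is 10 mm thick, 30 mm wide and reaches 85 mm from the axis of the carriage's 30 mm square column, which stands on a saddle 52 by 50 by 23 mm on the rail.
- clamp_knob (a joint): turning of the orange clamp knob on top of the carriage column, 0 to 2.6 rad, clockwise seen from above is positive and tightens: 0 = fully loose, the clamp begins to bite at about 1.7 and is tight above 2.0, 2.6 = hard stop. Stays where it is left; needs about 0.15 N m, up to about 0.3 N m when tight.
- knob_grip (a point): on the knob's vertical axis (that of the column) at the height to grip it. The knob is an upright bar 44 mm long (this point's x), 13 mm thick (its y), top 9 mm above this point, on a disc of 38 mm diameter whose top is 23 mm below it. At joint value 0 the bar lies along the stand's x. It rides on the carriage: 85 mm (stand's +y) from the post axis when closed, 205 mm when fully back.
- ring_xl: scarf ring (largest, may be absent): dark brown wood, a flat-sided ring 62 mm in outer diameter, hole 28 mm, 14 mm thick, 10 to 50 g; origin at its centre, z along its axis (either face may be up).
- ring_l: scarf ring (second largest, may be absent): blue, a flat-sided ring 56 mm in outer diameter, hole 28 mm, 14 mm thick, 10 to 50 g; origin at its centre, z along its axis (either face may be up).
- ring_m: scarf ring (middle size, may be absent): yellow, a flat-sided ring 50 mm in outer diameter, hole 28 mm, 14 mm thick, 10 to 50 g; origin at its centre, z along its axis (either face may be up).
- ring_s: scarf ring (second smallest, may be absent): green, a flat-sided ring 44 mm in outer diameter, hole 28 mm, 14 mm thick, 10 to 50 g; origin at its centre, z along its axis (either face may be up).
- ring_xs: scarf ring (smallest, may be absent): pink, a flat-sided ring 38 mm in outer diameter, hole 28 mm, 14 mm thick, 10 to 50 g; origin at its centre, z along its axis (either face may be up).
- vase: bystander: green glass bottle with a cork, 68 mm across, 150 mm tall, origin at the centre of its underside.
- basket: bystander: slatted wooden basket 100 by 140 by 50 mm, origin at the centre of its underside.
- button_jar: bystander: amber jar with a brass lid, 64 mm across, 80 mm tall, origin at the centre of its underside.
There are look-alikes about, which are no part of the job. Several things have the shape of the ring_xl; the one meant has the colours described above.

How it is judged (in metres and radians):
On the way, in this order (a step that is already met when the one before it is completed fails the run):
1. the clamp knob is loosened (value of joint clamp_knob below 1.65 rad), for 0.2 s.
2. the keeper is slid well back off the post (value of joint keeper above 0.06 m), for 0.2 s.
3. every ring present is down the post, in order of size, largest at the bottom (horizontal distance between each of ring_xl, ring_l, ring_m, ring_s, ring_xs and post_foot below 0.007 m and angle between the z axis of each of ring_xl, ring_l, ring_m, ring_s, ring_xs and the z axis of stand, either way round below 0.12 rad and z of ring_xl in the frame of post_foot below 0.011 m and ((angle between ring_xl's own z axis and vertical below 1.57 rad and z of ring_l in the frame of ring_xl above 0.01 m) or (angle between ring_xl's own z axis and vertical above 1.57 rad and z of ring_l in the frame of ring_xl below -0.01 m)) and ((angle between ring_xl's own z axis and vertical below 1.57 rad and z of ring_m in the frame of ring_xl above 0.01 m) or (angle between ring_xl's own z axis and vertical above 1.57 rad and z of ring_m in the frame of ring_xl below -0.01 m)) and ((angle between ring_xl's own z axis and vertical below 1.57 rad and z of ring_s in the frame of ring_xl above 0.01 m) or (angle between ring_xl's own z axis and vertical above 1.57 rad and z of ring_s in the frame of ring_xl below -0.01 m)) and ((angle between ring_xl's own z axis and vertical below 1.57 rad and z of ring_xs in the frame of ring_xl above 0.01 m) or (angle between ring_xl's own z axis and vertical above 1.57 rad and z of ring_xs in the frame of ring_xl below -0.01 m)) and z of ring_l in the frame of post_foot below 0.025 m and ((angle between ring_l's own z axis and vertical below 1.57 rad and z of ring_m in the frame of ring_l above 0.01 m) or (angle between ring_l's own z axis and vertical above 1.57 rad and z of ring_m in the frame of ring_l below -0.01 m)) and ((angle between ring_l's own z axis and vertical below 1.57 rad and z of ring_s in the frame of ring_l above 0.01 m) or (angle between ring_l's own z axis and vertical above 1.57 rad and z of ring_s in the frame of ring_l below -0.01 m)) and ((angle between ring_l's own z axis and vertical below 1.57 rad and z of ring_xs in the frame of ring_l above 0.01 m) or (angle between ring_l's own z axis and vertical above 1.57 rad and z of ring_xs in the frame of ring_l below -0.01 m)) and z of ring_m in the frame of post_foot below 0.039 m and ((angle between ring_m's own z axis and vertical below 1.57 rad and z of ring_s in the frame of ring_m above 0.01 m) or (angle between ring_m's own z axis and vertical above 1.57 rad and z of ring_s in the frame of ring_m below -0.01 m)) and ((angle between ring_m's own z axis and vertical below 1.57 rad and z of ring_xs in the frame of ring_m above 0.01 m) or (angle between ring_m's own z axis and vertical above 1.57 rad and z of ring_xs in the frame of ring_m below -0.01 m)) and z of each of ring_s, ring_xs in the frame of post_foot below 0.053 m and ((angle between ring_s's own z axis and vertical below 1.57 rad and z of ring_xs in the frame of ring_s above 0.01 m) or (angle between ring_s's own z axis and vertical above 1.57 rad and z of ring_xs in the frame of ring_s below -0.01 m))), for 0.3 s.
4. the keeper is back at its stop over the post (value of joint keeper below 0.006 m), for 0.2 s.
At the end, for the whole second after the job is handed in: every ring present lies flat (within 0.12 rad) on the post, within 7 mm of its axis, resting on the board or the next larger ring (4 mm), largest at the bottom; keeper within 6 mm of its closed stop; clamp knob past 1.95 rad; rings at rest (all of step 3 and value of joint keeper below 0.006 m and value of joint clamp_knob above 1.95 rad and linear speed of each of ring_xl, ring_l, ring_m, ring_s, ring_xs below 0.02 m/s); the robot touches nothing.
It fails at once if vase is shifted more than 3 cm (distance of vase from where it was at the start of the episode above 0.03 m).
It fails at once if basket is shifted more than 3 cm (distance of basket from where it was at the start of the episode above 0.03 m).
It fails at once if button_jar is shifted more than 3 cm (distance of button_jar from where it was at the start of the episode above 0.03 m).
Of ring_xl, ring_l, ring_m, ring_s, ring_xs only 2 to 4 are there at a start; the rules pass over those that are not, and their reading is None.
At some moment in a run one of ring_xl, ring_l, ring_m, ring_s, ring_xs may be knocked a few centimetres aside while the robot is not near it.
Once in a run the grip may slacken for a moment while it holds something.
It also fails if it takes over 210 s, if anything falls off the work surface, if the arm or the gripper's body presses on something with over 40 N, if the wrist force passes 120 N, or if a joint passes its speed limit or range.

### The arm

A 7-joint arm with a two-finger parallel gripper is mounted at the origin on the work surface. World frame = base frame: x ahead of the robot, y to its left, z up, the work surface at z = 0. Lengths are in mm, angles in rad, forces in N, time in s.
With the tool pointing down it reaches from about 425 to 875 mm from the base axis. Payload 8.4 kg.
Tool frame: the origin (TCP) lies between the finger pads; the fingertips stand 8 mm ahead of it and the grasp point (between the pads) lies 11 mm behind it (robot.tcp_to_tips is the distance from the TCP to the fingertips, in mm); z points along the fingers, y is the line along which they close (so a half turn about z gives the same grasp; the last joint's range is limited). The gripper opens to 87 mm and grips with 3 to 60 N. Pads are 19 mm wide; open, the fingers measure 117 mm over their backs; the gripper's body (75 mm by 190 mm) begins 51 mm behind the grasp point.
Start: joints at [-1.338, 0.333, 0.04, 1.465, -0.013, 1.343, -0.059], TCP at [211.735, 614.518, 230.546] pointing down, gripper open.
Joint ranges: [-2.58, 2.58], [-0.38, 2.09], [-1.3, 1.39], [0.25, 2.4], [-1.5, 4.64], [0.08, 2.09], [-2.65, 2.65]. Speed limits (rad/s): [2.22, 2.22, 2.79, 2.79, 3.14, 3.14, 3.14].

### API

Orientations are given as a rotation vector (axis times angle).
In Python, from plant import robot gives the robot as it stands.
- The arm moves only by the tool carry_out, never from a script. Its argument "steps" is a list of rows, each a list of 4 numbers: the shift along the world's x, y, z in cm, then the turn about the world's z in rad. In form: [[x, y, z, yaw], ...]. A call has 1 to 8 rows; each row shifts and turns the commanded pose from where the row before left it; what a row does not reach is not made up. A row lasts 1/8 s, in which the tool goes at most 62.5 mm and 10.7 degrees, less where a joint would pass 70% of its speed; a pose out of reach is approached as far as the arm can. A call is refused whole if a number of a shift passes 6.25 or a number of a turn 0.188, either way. A call with a gripper value outside its range is refused whole. "gripper" is the opening, from 0 (shut) to 1 (fully open), set as the call begins (left out, the last holds). The fingers move at their own pace and stop on an object; "squeeze" is the grip in N (left out, the last holds). Time passes only in rows, so rows that do not move let the fingers close. It gives the time, the measured TCP pose, the force, the opening and the grip force at its end, in the units of the state.
- robot.observe(): the state, without advancing time (a new reading comes with each control period).
- robot.read_camera(name): name is "scene" or "side" or "wrist"; returns the picture (480x640x3 uint8, red, green, blue); there is no depth.
- robot.get_calibration(name): a dict with "fx", "fy", "cx", "cy" (pixels), "dist" ([k1, k2, p1, p2, k3] as OpenCV has them; the pictures are not rectified), "pose" (4x4, takes a point from camera to world coordinates); the wrist camera has in their place "T_tool_cam" (4x4, takes a point from camera to tool coordinates, whose origin is the TCP and whose axes are the flange's). Camera axes: x right, y down, z forward; pixel columns grow to the right and rows downward; lengths in mm; the calibration is good to about 2 mm. A picture is of the moment at which its call begins: read the wrist's pose just before it. get_calibration takes no time and is no camera call.
- robot.close_job(): hands the job in; it is judged then, once.
The state is a dict: "time": time; "qpos": joint angles; "joint_velocities": joint speeds; "effort": joint torques, N m; "tcp_pos": TCP position; "tool_rot": TCP orientation; "force": force on the tool from outside, world axes, zero at the start; "wrist_torque": the same for the moment, N m; "opening": finger opening in mm; "grip_force": force on a finger pad.
Only numpy, scipy, OpenCV 4.12 (cv2) and the standard library are available. Lean on these libraries where they do the work, as an engineer would, in place of code of your own. Each camera call takes 0.05 s, during which the arm holds its last target. There are 200 camera calls.

## Working session

There is one attempt and no reset: what is moved stays moved. The work goes in short steps, Python scripts to look and compute and a tool call to move; the robot and the scene stay as the last step left them, time stands still between calls to the robot, and variables do not carry over. Pictures are saved under pics/ and viewed, at most 16 in all, crops included, and the job is handed in when it is done.

Besides the shell and the picture viewer there is one more tool, called after "Emit:" as name(argument=value, ...) on one line, values as JSON. carry_out: Moves the arm, as the interface text tells. Its arguments: {"type":"object","properties":{"steps":{"type":"array","items":{"type":"array","items":{"type":"number"}}},"gripper":{"type":"number"},"squeeze":{"type":"number"}},"required":["steps"]}

```bash
mkdir -p pics; cat > h.py <<'E'
import numpy as np, cv2
from scipy.spatial.transform import Rotation as R
from plant import robot
def grab(n,f):
    o=robot.observe(); im=robot.read_camera(n); cv2.imwrite('pics/'+f,im[:,:,::-1]); return o,im
def pose(n,o=None):
    c=robot.get_calibration(n)
    if n!='wrist': return c,np.array(c['pose'])
    T=np.eye(4);T[:3,:3]=R.from_rotvec(o['tool_rot']).as_matrix();T[:3,3]=o['tcp_pos']
    return c,T@np.array(c['T_tool_cam'])
def K(c): return np.array([[c['fx'],0,c['cx']],[0,c['fy'],c['cy']],[0,0,1]])
def ray(n,px,z,o=None):
    c,T=pose(n,o)
    p=cv2.undistortPoints(np.array(px,float).reshape(-1,1,2),K(c),np.array(c['dist'])).reshape(-1,2)
    d=np.c_[p,np.ones(len(p))]@T[:3,:3].T
    return T[:3,3]+d*((z-T[2,3])/d[:,2])[:,None]
def proj(n,P,o=None):
    c,T=pose(n,o); M=np.linalg.inv(T)
    return cv2.projectPoints(np.array(P,float).reshape(-1,3),cv2.Rodrigues(M[:3,:3])[0],M[:3,3],K(c),np.array(c['dist']))[0].reshape(-1,2)
def st():
    o=robot.observe(); print('t',round(o['time'],2),'tcp',np.round(o['tcp_pos'],1),'rot',np.round(o['tool_rot'],3),'F',np.round(o['force'],1),'open',round(o['opening'],1),'grip',round(o['grip_force'],1),'q7',np.round(o['qpos'],2))
    return o
E
python3 - <<'E'
from h import *
st()
for n in('scene','side','wrist'):
    grab(n,n+'0.png'); c=robot.get_calibration(n); print(n,c['fx'],np.round(c.get('pose',c.get('T_tool_cam')),2).tolist())
a=cv2.imread('pics/scene0.png')
E
```

```text
t 0.0 tcp [211.6 614.1 229.7] rot [-5.190e-01 -3.098e+00  3.000e-03] F [ 0.2 -0.1  0.1] open 87.2 grip 0.0 q7 [-1.34  0.33  0.04  1.47 -0.01  1.34 -0.06]
scene 572.7126435976074 [[0.82, 0.38, -0.44, 1325.15], [0.58, -0.56, 0.6, -1008.14], [-0.02, -0.74, -0.67, 1255.14], [0.0, 0.0, 0.0, 1.0]]
side 500.6574434839017 [[0.91, -0.3, 0.3, 194.7], [-0.42, -0.62, 0.66, -812.2], [-0.02, -0.73, -0.69, 938.85], [0.0, 0.0, 0.0, 1.0]]
wrist 418.21672457100885 [[-0.0, -0.97, -0.24, 66.77], [1.0, -0.0, -0.0, -0.59], [0.0, -0.24, 0.97, -154.39], [0.0, 0.0, 0.0, 1.0]]
```

View pics/scene0.png

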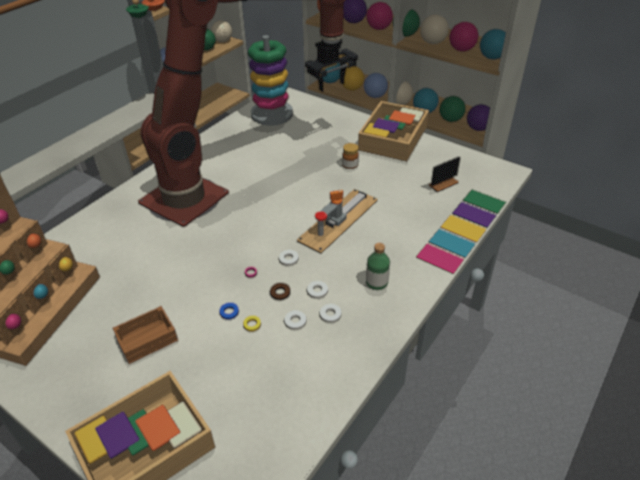

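View pics/side0.png

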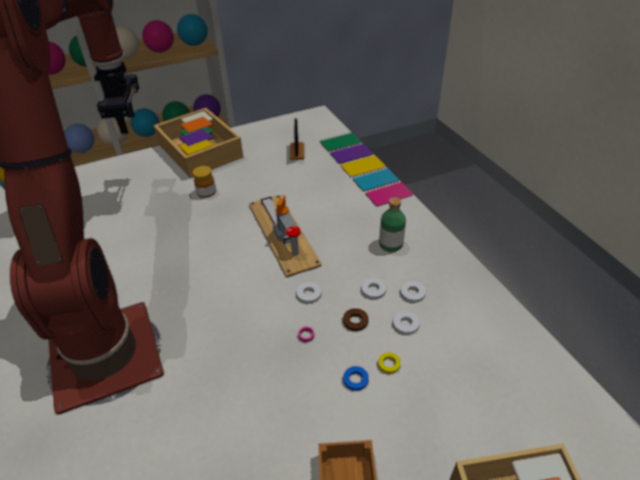

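Both views show four loose rings. In scene pixels: brown (280,291), blue (229,311), yellow (252,323), pink (251,272); no green one. The candidates with ring_xl's shape are the dark brown ring (280,291) and the white ones (288,257), (317,289), (330,313), (295,320). Only the brown one fits the described colour. I'll confirm that in a crop and measure.

```bash
python3 - <<'E'
from h import *
G={'brown':((280,291),(356,320),14),'blue':((229,311),(356,378),14),'yellow':((252,323),(389,363),14),'pink':((251,272),(306,334),14)}
for i,n in enumerate(('scene','side')):
    a=cv2.imread(f'pics/{n}0.png'); lab=cv2.cvtColor(a,cv2.COLOR_BGR2LAB).astype(float)
    for k,v in G.items():
        x,y=v[i]; w=a[y-16:y+17,x-16:x+17]; l=lab[y-16:y+17,x-16:x+17]
        bg=np.median(l.reshape(-1,3),0); m=(np.linalg.norm(l-bg,axis=2)>35).astype(np.uint8)
        c=max(cv2.findContours(m,0,1)[0],key=cv2.contourArea); e=cv2.fitEllipse(c)
        px=np.array(e[0])+[x-16,y-16]; print(n,k,np.round(px,1),np.round(e[1],1),np.round(ray(n,[px],9)[0],1))
a=cv2.imread('pics/scene0.png')[165:345,205:405]; b=cv2.imread('pics/side0.png')[185:400,235:430]
cv2.imwrite('pics/c1.png',np.hstack([cv2.resize(a,(400,540)) if 0 else cv2.resize(a,None,fx=2,fy=2,interpolation=2)[:360],cv2.resize(b,None,fx=2,fy=2,interpolation=2)[:360]]))
E
```

```text
scene brown [279.7 291.2] [18.2 21.5] [ 560.9 -162.6    9. ]
scene blue [228.6 310.9] [17.4 19.9] [ 487.8 -303.8    9. ]
scene yellow [251.6 323.8] [15.2 17.1] [ 571.9 -302.6    9. ]
scene pink [250.3 272.1] [11.6 12.9] [ 439.1 -151.6    9. ]
side brown [354.9 319.7] [22.6 25.8] [ 558.7 -162.7    9. ]
side blue [355.1 378.4] [24.3 25.9] [ 485.6 -303.9    9. ]
side yellow [388.1 363.4] [21.4 23. ] [ 567.9 -302.     9. ]
side pink [305.6 334.5] [15.8 17.1] [ 437.1 -151.4    9. ]
```

View pics/c1.png

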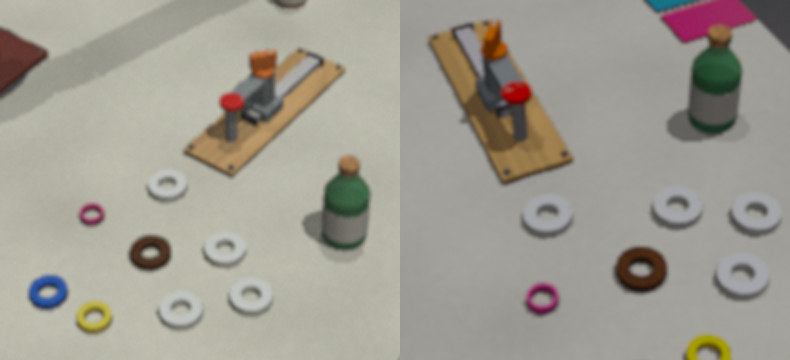

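The crop confirms the brown ring as the only dark one; the others of that shape are white. The board corners are visible in both views. Next I'll fit the stand's pose.

```bash
python3 - <<'E'
from h import *
from scipy.optimize import least_squares
obs={'scene':np.array([[297.5,241.5],[321.5,252.5],[377.5,199],[354,190],[321,216]]),'side':np.array([[286.5,275.5],[321,265],[277.5,195],[250,206],[293,231.5]])}
def pts(q):
    x,y,a=q; L=np.array([[-50,-165,12],[50,-165,12],[50,165,12],[-50,165,12],[0,-100,89]],float)
    Rm=R.from_euler('z',a).as_matrix(); return L@Rm.T+[x,y,0]
f=lambda q:np.r_[tuple((proj(n,pts(q))-obs[n]).ravel() for n in obs)]
for n in obs: print(np.round(ray(n,obs[n][:4],12)[:,:2],0).tolist())
c=np.mean([ray(n,obs[n][:4],12).mean(0) for n in obs],0)
best=min((least_squares(f,[c[0],c[1],a]) for a in(0,.5,-.5,.25)),key=lambda r:r.cost)
print(best.x,np.round(best.fun,1)); q=best.x
Rm=R.from_euler('z',q[2]).as_matrix()
for k,v in dict(post=[0,-100,78],knob=[0,-15,0],back=[0,105,0]).items(): print(k,np.round(Rm@v+[q[0],q[1],0],1))
# bystanders
for n,px in (('scene',[[378,285],[351,165],[145,340]]),('side',[[392,247],[205,192],[346,470]])): print(np.round(ray(n,px,0)[:,:2]))
# knob rays at assumed height
print(ray('scene',[[336,195]],130), ray('side',[[282,205]],130))
E
```

```text
[[478.0, 36.0], [570.0, 38.0], [577.0, 365.0], [482.0, 362.0]]
[[467.0, 39.0], [562.0, 35.0], [569.0, 368.0], [476.0, 354.0]]
[ 5.21373851e+02  2.03041913e+02 -2.11272254e-02] [-1.8 -1.7 -0.7 -0.2 -0.2 -0.4 -0.7 -1.6 -1.   0.6  0.4 -0.1  1.6 -1.2
  1.9 -0.4 -1.9 -2.7  1.1  0.7]
post [519.3 103.1  78. ]
knob [521.1 188.    0. ]
back [523.6 308.    0. ]
[[ 781.   29.]
 [ 382.  498.]
 [ 362. -506.]]
[[ 771.   23.]
 [ 374.  501.]
 [ 381. -468.]]
[[528.7520969  178.76551397 130.        ]] [[516.40310029 171.97414301 130.        ]]
```

```bash
python3 - <<'E'
import cv2
a=cv2.imread('pics/scene0.png')[180:240,300:365]; b=cv2.imread('pics/side0.png')[185:245,255:320]
cv2.imwrite('pics/c2.png',cv2.resize(cv2.hconcat([a,b]),None,fx=6,fy=6,interpolation=2))
E
```

```text
(no output)
```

View pics/c2.png

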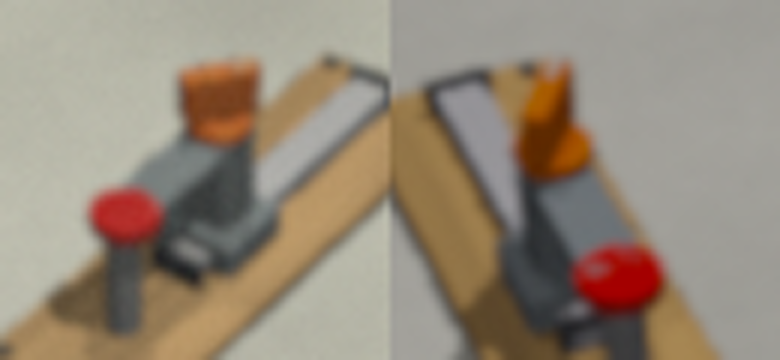

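Red disc at about (321,216) and knob at about (336,196) in the scene view. The bar is turned roughly 40–60° from x, so the clamp is tight. I'll go above the knob for a wrist view.

Emit:
carry_out(steps=[[3, -5, 0.5, 0], [3, -5, 0.5, 0], [3, -5, 0.5, 0], [3, -5, 0.5, 0], [3, -5, 0.5, 0], [3, -5, 0.5, 0], [3, -5, 0, 0], [3, -4, 0, 0]], gripper=1)

```text
time: 1.15
tcp_pos: [452.5, 222.2, 260.7]
tool_rot: [0.52, 3.098, 0.001]
force: [0.4, 0.3, -0.2]
opening: 87.0
grip_force: 0.0
```

Emit:
carry_out(steps=[[3.5, -2, 0, 0], [3.5, -1.6, 0, 0], [0, 0, 0, 0], [0, 0, 0, 0]])

```text
time: 1.65
tcp_pos: [521.2, 188.8, 260.2]
tool_rot: [-0.518, -3.098, 0.001]
force: [-0.1, 0.7, -0.2]
opening: 87.4
grip_force: 0.0
```

```bash
python3 - <<'E'
from h import *
o=st(); grab('wrist','w1.png')
for z in (110,120,130,140): print(z,proj('scene',[521,188,z]),proj('side',[521,188,z]),proj('wrist',[521,188,z],o))
E
```

```text
t 1.65 tcp [521.2 188.8 260.2] rot [-5.180e-01 -3.098e+00  1.000e-03] F [-0.1  0.7 -0.2] open 87.4 grip 0.0 q7 [-0.82  0.12  0.43  1.68 -0.05  1.36  0.86]
110 [[335.58377966 197.5954168 ]] [[281.96990415 207.08866883]] [[321.2928026  235.14916267]]
120 [[335.59456053 195.13793816]] [[281.68363959 204.12366582]] [[321.27946026 238.11477145]]
130 [[335.60542168 192.66227893]] [[281.39461983 201.12840067]] [[321.2652325  241.27732729]]
140 [[335.61636402 190.16823637]] [[281.10280902 198.10244727]] [[321.25002834 244.65708779]]
```

View pics/w1.png

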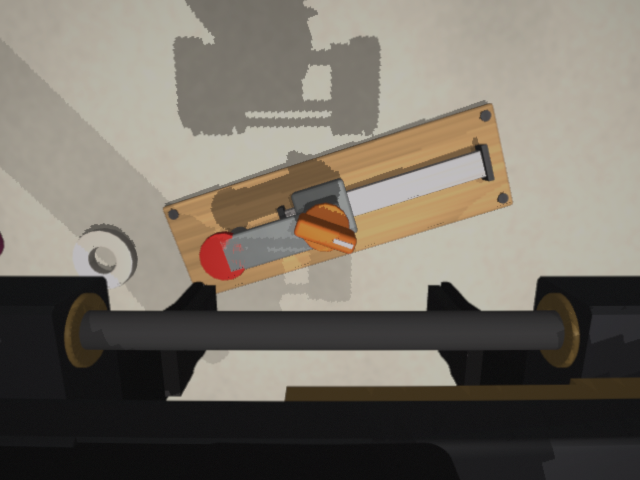

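The wrist view shows the board with corners (165,206), (490,101) and (512,204), the red disc at (224,256) and the knob bar running from about (303,222) to (355,247). I'll refine the stand from this and enlarge the knob.

```bash
python3 - <<'E'
from h import *
o=st()
P=ray('wrist',[[165,206],[490,101],[512,204],[174,214],[485,116],[503,198]],12,o); print(np.round(P,1))
print('disc',ray('wrist',[[224,256]],90,o))
d=P[1]-P[0]; print('yaw',np.arctan2(-d[0],d[1]), np.linalg.norm(d)); d2=P[2]-P[1]; print(np.arctan2(d2[1],d2[0]),np.linalg.norm(d2))
m=(P[0]+P[2])/2; print('centre',m)
a=np.arctan2(-d[0],d[1]); Rm=R.from_euler('z',a).as_matrix()
for v in([0,-100,0],[0,-15,0]): print(Rm@v+m)
im=cv2.imread('pics/w1.png')[170:280,270:390]; cv2.imwrite('pics/c3.png',cv2.resize(im,None,fx=5,fy=5,interpolation=2))
E
```

```text
t 1.7 tcp [520.9 189.3 260.3] rot [-0.517 -3.098  0.   ] F [ 0.2  0.3 -0.1] open 86.8 grip 0.0 q7 [-0.82  0.12  0.43  1.68 -0.05  1.36  0.86]
[[464.1  47.1  12. ]
 [472.1 369.3  12. ]
 [572.1 367.1  12. ]
 [474.2  52.2  12. ]
 [483.5 361.7  12. ]
 [563.5 360.1  12. ]]
disc [[515.67962159 107.27982384  90.        ]]
yaw -0.024587377760331902 322.32443923767073
-0.02171122923271686 100.01989134956119
centre [518.09326159 207.08814985  12.        ]
[515.63477154 107.11837529  12.        ]
[517.72448808 192.09268367  12.        ]
```

View pics/c3.png

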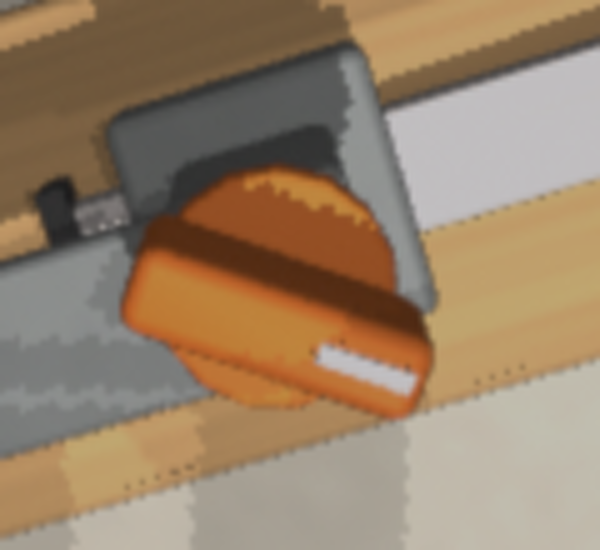

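```bash
python3 - <<'E'
from h import *
o=st()
for z in (110,120,125,130,135,140):
    P=ray('wrist',np.array([[137,285],[420,380]])/5+[270,170],z,o); d=P[1]-P[0]
    C=ray('wrist',[[325.6,236]],z,o)[0]
    print(z,np.linalg.norm(d),np.arctan2(d[1],d[0]),C, proj('scene',[518.5,191,z]),proj('side',[518.5,191,z]))
print('ty',R.from_rotvec(o['tool_rot']).as_matrix()[:,1])
E
```

```text
t 1.7 tcp [520.9 189.3 260.3] rot [-0.517 -3.098  0.   ] F [ 0.2  0.3 -0.1] open 86.8 grip 0.0 q7 [-0.82  0.12  0.43  1.68 -0.05  1.36  0.86]
110 44.708159238412684 0.9086751601085871 [522.45332722 191.28417363 110.        ] [[335.46214169 196.84065229]] [[280.68298212 206.71969395]]
120 43.241141407812876 0.9086751601085867 [520.32812191 191.91043354 120.        ] [[335.47245823 194.38425883]] [[280.39045739 203.75573851]]
125 42.50763249251296 0.9086751601085863 [519.26551926 192.22356349 125.        ] [[335.47764522 193.14927067]] [[280.24314333 202.26245632]]
130 41.77412357721307 0.9086751601085863 [518.2029166  192.53669345 130.        ] [[335.4828515  191.90972141]] [[280.09512208 200.76156744]]
135 41.04061466191322 0.9086751601085853 [517.14031395 192.8498234  135.        ] [[335.48807717 190.6655857 ]] [[279.94638908 199.25301855]]
140 40.307105746613324 0.9086751601085853 [516.07771129 193.16295336 140.        ] [[335.49332235 189.41683802]] [[279.79693971 197.73675589]]
ty [ 3.24663490e-01  9.45829567e-01 -2.18020329e-04]
```

Bar is at 0.91 rad in the world, so knob ≈ 2.2 (tight). I turn the tool −1.9 so the pads straddle the bar, then descend.

Emit:
carry_out(steps=[[-0.25, 0.3, 0, -0.18], [0, 0, 0, -0.18], [0, 0, 0, -0.18], [0, 0, 0, -0.18], [0, 0, 0, -0.18], [0, 0, 0, -0.18], [0, 0, 0, -0.18], [0, 0, 0, -0.18]])

```text
time: 2.7
tcp_pos: [518.3, 192.6, 260.7]
tool_rot: [-2.436, -1.982, -0.0]
force: [-0.1, -0.5, -0.3]
opening: 87.0
grip_force: 0.0
```

Emit:
carry_out(steps=[[0, 0, 0, -0.18], [0, 0, 0, -0.18], [0, 0, 0, -0.1], [0, 0, 0, 0], [0, 0, 0, 0]])

```text
time: 3.32
tcp_pos: [518.8, 192.0, 260.6]
tool_rot: [-2.819, -1.385, -0.0]
force: [0.0, 0.4, -0.0]
opening: 86.8
grip_force: 0.0
```

```bash
python3 - <<'E'
from h import *
o=st(); grab('wrist','w2.png')
c=R.from_rotvec(o['tool_rot']).as_matrix()[:,1]; print(np.arctan2(c[1],c[0]))
im=cv2.imread('pics/w2.png'); cv2.imwrite('pics/w2c.png',cv2.resize(im[150:330,220:420],None,fx=3,fy=3,interpolation=2))
E
```

```text
t 3.33 tcp [518.8 192.  260.6] rot [-2.819 -1.385 -0.   ] F [ 0.   0.4 -0. ] open 86.8 grip 0.0 q7 [-0.94  0.12  0.55  1.68 -0.07  1.36 -1.03]
-0.6576470766514079
```

View pics/w2c.png

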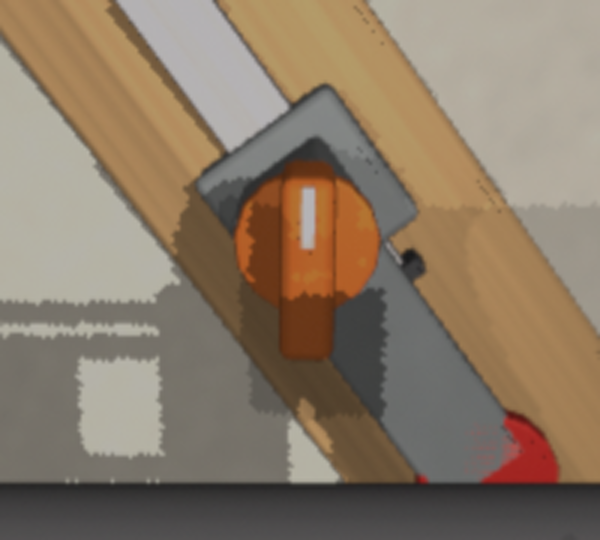

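The bar is aligned with the tool's x, its centre at about pixel (322,237). I'll triangulate the knob top from the two wrist views.

```bash
python3 - <<'E'
from h import *
o=robot.observe()
for z in (110,115,120,125,130,135,140): print(z,np.round(ray('wrist',[[322.3,237.5]],z,o)[0],1))
E
```

```text
110 [516.8 189.  110. ]
115 [517.5 189.9 115. ]
120 [518.2 190.8 120. ]
125 [518.8 191.7 125. ]
130 [519.5 192.6 130. ]
135 [520.2 193.5 135. ]
140 [520.9 194.4 140. ]
```

Knob centre is (519,192) with its top at about 126, so TCP goes to about 109.

Emit:
carry_out(steps=[[0, 0, -5, 0], [0, 0, -5, 0], [0, 0, -3, 0], [0, 0, -1.2, 0], [0, 0, -0.8, 0], [0, 0, 0, 0]])

```text
time: 4.12
tcp_pos: [519.6, 191.7, 111.1]
tool_rot: [-2.822, -1.381, -0.001]
force: [0.1, 0.2, 0.2]
opening: 87.0
grip_force: 0.0
```

Emit:
carry_out(steps=[[0, 0, 0, 0], [0, 0, 0, 0], [0, 0, 0, 0], [0, 0, 0, 0], [0, 0, 0, 0], [0, 0, 0, 0]], gripper=0, squeeze=40)

```text
time: 4.88
tcp_pos: [519.2, 191.5, 110.5]
tool_rot: [-2.822, -1.38, 0.0]
force: [0.3, -0.7, -0.5]
opening: 35.1
grip_force: 0.0
```

Emit:
carry_out(steps=[[0, 0, 0, 0], [0, 0, 0, 0], [0, 0, 0, 0], [0, 0, 0, 0]])

```text
time: 5.38
tcp_pos: [519.0, 191.7, 110.6]
tool_rot: [-2.822, -1.38, 0.0]
force: [-1.9, 1.4, 1.2]
opening: 12.9
grip_force: 40.0
```

Emit:
carry_out(steps=[[0, 0, 0, 0.14], [0, 0, 0, 0.14], [0, 0, 0, 0.14], [0, 0, 0, 0.14], [0, 0, 0, 0.14], [0, 0, 0, 0.14], [0, 0, 0, 0.14], [0, 0, 0, 0]])

```text
time: 6.38
tcp_pos: [519.5, 191.6, 110.5]
tool_rot: [1.841, 2.545, 0.001]
force: [0.6, 0.5, -1.5]
opening: 12.5
grip_force: 40.0
```

Emit:
carry_out(steps=[[0.03, 1, 0, 0], [0.04, 1.6, 0, 0], [0.04, 1.7, 0, 0], [0.04, 1.7, 0, 0], [0.04, 1.7, 0, 0], [0.04, 1.7, 0, 0], [0.04, 1.7, 0, 0], [0, 0.3, 0, 0]])

```text
time: 7.38
tcp_pos: [522.7, 307.8, 110.5]
tool_rot: [1.838, 2.546, 0.003]
force: [6.4, -2.0, -3.7]
opening: 12.9
grip_force: 40.0
```

```bash
python3 - <<'E'
from h import *
o=st(); im=grab('scene','s2.png')[1]
cv2.imwrite('pics/s2c.png',cv2.resize(cv2.imread('pics/s2.png')[140:350,190:420],None,fx=2.8,fy=2.8,interpolation=2))
E
```

```text
t 7.38 tcp [522.7 307.8 110.5] rot [1.838 2.546 0.003] F [ 6.4 -2.  -3.7] open 12.9 grip 40.0 q7 [-0.89  0.34  0.35  1.73 -0.13  1.08 -0.18]
```

View pics/s2c.png

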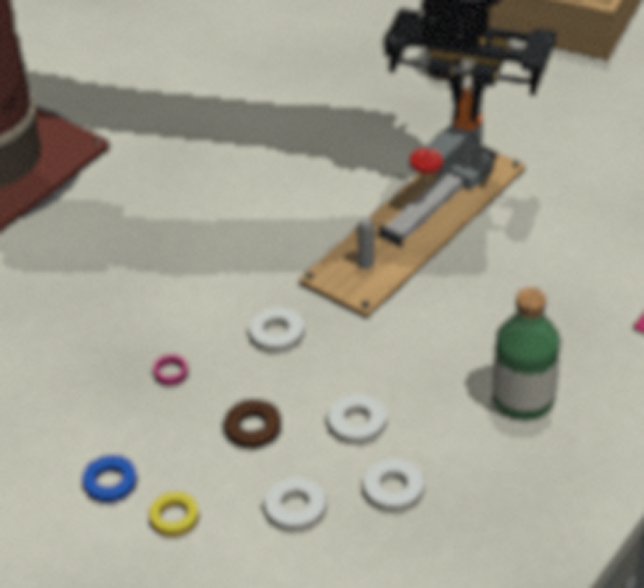

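The keeper is fully back, red disc clear of the post; rings and bottle are undisturbed. Now I release the knob, rise and go over the brown ring.

Emit:
carry_out(steps=[[0, 0, 0, 0], [0, 0, 0, 0], [0, 0, 0, 0], [0, 0, 2, 0], [0, 0, 4, 0], [0, 0, 4, 0], [0.5, -4, 1, 0], [0.5, -6, 0, 0]], gripper=1)

```text
time: 8.43
tcp_pos: [532.1, 206.5, 221.7]
tool_rot: [1.836, 2.549, 0.004]
force: [0.6, -0.5, -0.1]
opening: 83.2
grip_force: 0.0
```

Emit:
carry_out(steps=[[0.5, -6, 0, 0], [0.5, -6, 0, 0], [0.5, -6, 0, 0], [0.5, -6, 0, 0], [0.5, -6, 0, 0], [0.5, -5, 0, 0], [0, 0, 0, 0], [0, 0, 0, 0]])

```text
time: 9.43
tcp_pos: [562.0, -143.6, 220.4]
tool_rot: [-1.84, -2.546, -0.001]
force: [0.5, 0.7, 0.2]
opening: 86.7
grip_force: 0.0
```

```bash
python3 - <<'E'
from h import *
o,im=grab('wrist','w3.png'); st()
print(proj('wrist',[[560,-162.5,7],[440,-151.5,7]],o))
E
```

```text
t 9.47 tcp [ 562.1 -142.8  220.4] rot [-1.838e+00 -2.547e+00 -1.000e-03] F [ 1.   0.5 -0. ] open 86.9 grip 0.0 q7 [-0.39  0.22  0.66  1.68 -0.14  1.29  0.62]
[[313.87689405 237.96204275]
 [187.65277596 184.56943663]]
```

View pics/w3.png

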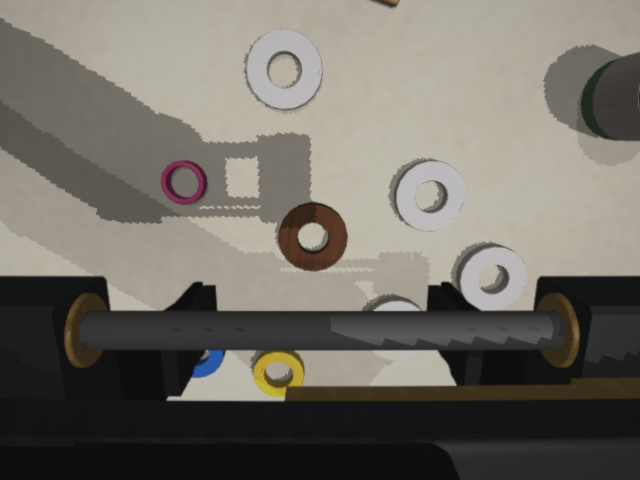

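The brown ring is at (313,237), almost exactly where predicted, with clear space on both finger sides. Now I pick it up.

Emit:
carry_out(steps=[[-0.2, -1.9, -4, 0], [0, 0, -5, 0], [0, 0, -5, 0], [0, 0, -4, 0], [0, 0, -2, 0], [0, 0, -1, 0], [0, 0, 0, 0]])

```text
time: 10.35
tcp_pos: [560.4, -163.2, 11.0]
tool_rot: [1.839, 2.546, 0.001]
force: [-0.5, -0.1, 0.6]
opening: 87.1
grip_force: 0.0
```

Emit:
carry_out(steps=[[0, 0, 0, 0], [0, 0, 0, 0], [0, 0, 0, 0], [0, 0, 0, 0], [0, 0, 0, 0], [0, 0, 0, 0], [0, 0, 0, 0]], gripper=0, squeeze=20)

```text
time: 11.22
tcp_pos: [560.3, -163.5, 11.0]
tool_rot: [1.84, 2.546, 0.001]
force: [-0.9, -0.2, 6.1]
opening: 62.1
grip_force: 20.0
```

Emit:
carry_out(steps=[[0, 0, 2, 0], [0, 0, 5, 0], [-0.5, 2, 5, 0], [-0.8, 5, 1, 0], [-0.8, 5, 0, 0], [-0.8, 5, 0, 0], [-0.8, 4, 0, 0], [-0.7, 1, 0, 0]])

```text
time: 12.22
tcp_pos: [515.5, 59.3, 141.5]
tool_rot: [1.836, 2.55, 0.002]
force: [0.0, 0.0, -0.0]
opening: 62.0
grip_force: 20.0
```

Emit:
carry_out(steps=[[0, 0, 0, 0], [0, 0, 0, 0], [0, 0, 0, 0]])

```text
time: 12.6
tcp_pos: [516.3, 55.0, 140.7]
tool_rot: [1.843, 2.544, -0.0]
force: [-0.0, 1.2, -0.2]
opening: 61.7
grip_force: 20.0
```

```bash
python3 - <<'E'
from h import *
o,im=grab('wrist','w4.png'); st()
print(proj('wrist',[[516.4,106.2,78],[516.4,106.2,12]],o))
E
```

```text
t 12.65 tcp [516.2  55.3 140.6] rot [ 1.843  2.544 -0.   ] F [-0.7 -0.6 -0.1] open 61.5 grip 20.0 q7 [-0.7   0.14  0.55  1.92 -0.08  1.1   0.2 ]
[[354.52395741 177.46932652]
 [346.92458829 169.41733311]]
```

View pics/w4.png

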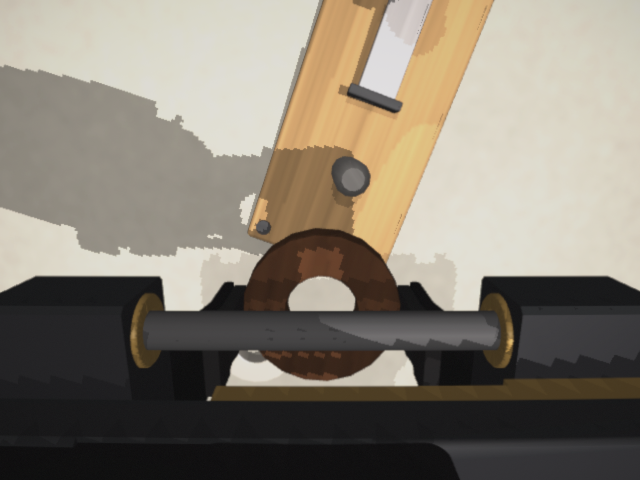

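The post tip shows at (352,180) and the held brown ring at about (322,304), held level. I'll compute the offset.

```bash
python3 - <<'E'
from h import *
o=robot.observe()
print('post',ray('wrist',[[352.5,179.5]],78,o)[0]); print('ring',ray('wrist',[[322,304.5]],140,o)[0], np.array(o['tcp_pos']))
E
```

```text
post [515.67200025 105.14381367  78.        ]
ring [514.30752468  58.66713244 140.        ] [516.19956884  55.28564474 140.61278791]
```

Emit:
carry_out(steps=[[0.06, 2.4, 0, 0], [0, 2.4, -1, 0], [0, 0, -3, 0], [0, 0, -1, 0], [0, 0, -1, 0], [0, 0, -1, 0]])

```text
time: 13.4
tcp_pos: [517.0, 104.4, 70.4]
tool_rot: [1.841, 2.545, 0.001]
force: [0.0, -0.3, 0.2]
opening: 61.9
grip_force: 20.0
```

Emit:
carry_out(steps=[[0, 0, -1, 0], [0, 0, -1, 0], [0, 0, -0.8, 0], [0, 0, 0, 0]])

```text
time: 13.9
tcp_pos: [516.1, 104.3, 41.9]
tool_rot: [-1.84, -2.546, 0.002]
force: [-0.2, -0.0, -0.2]
opening: 61.9
grip_force: 20.0
```

Threaded with no contact force. Lower to the board and release.

Emit:
carry_out(steps=[[0, 0, -0.8, 0], [0, 0, -0.6, 0], [0, 0, -0.3, 0], [0, 0, 0, 0]])

```text
time: 14.4
tcp_pos: [516.4, 104.4, 25.3]
tool_rot: [-1.84, -2.546, 0.001]
force: [0.9, -0.1, 0.0]
opening: 61.9
grip_force: 20.0
```

Emit:
carry_out(steps=[[0, 0, 0, 0], [0, 0, 0, 0], [0, 0, 0, 0], [0, 0, 3, 0], [0, 0, 5, 0], [0, -2, 5, 0], [-0.5, -6, 5, 0], [-0.5, -6, 0, 0]], gripper=1)

```text
time: 15.4
tcp_pos: [509.4, -23.8, 198.9]
tool_rot: [1.835, 2.545, 0.008]
force: [0.6, -0.2, -1.4]
opening: 87.3
grip_force: 0.0
```

Emit:
carry_out(steps=[[0, -6, 0, 0], [0, -6, 0, 0], [0, -6, 0, 0], [0, -6, 0, 0], [0, -1, 0, 0], [0, 0, 0, 0], [0, 0, 0, 0]])

```text
time: 16.27
tcp_pos: [508.1, -271.5, 195.3]
tool_rot: [-1.837, -2.548, -0.001]
force: [0.0, 0.6, 0.1]
opening: 86.8
grip_force: 0.0
```

```bash
cat >> h.py <<'E'
HS={'brown':((0,60,20),(18,255,130)),'blue':((100,120,60),(125,255,255)),'yellow':((20,120,90),(35,255,255)),'pink':((150,90,60),(178,255,255))}
def blob(im,k,z,n,o=None,mn=25):
    hsv=cv2.cvtColor(im,cv2.COLOR_RGB2HSV); m=cv2.inRange(hsv,*HS[k])
    out=[]
    for c in cv2.findContours(m,0,1)[0]:
        if cv2.contourArea(c)<mn or len(c)<6: continue
        h=cv2.convexHull(c); (x,y),r=cv2.minEnclosingCircle(h); e=cv2.fitEllipse(h) if len(h)>5 else ((x,y),(0,0),0)
        out.append((np.round(e[0],1).tolist(),np.round(e[1],1).tolist(),np.round(ray(n,[e[0]],z,o)[0],1).tolist()))
    return out
E
python3 - <<'E'
from h import *
st(); o,im=grab('wrist','w5.png')
for k in('blue','yellow','pink'): print(k,blob(im,k,10,'wrist',o,400))
o,im=grab('scene','s5.png')
for k in('blue','yellow','pink','brown'): print(k,[b for b in blob(im,k,10,'scene') if 380<b[2][0]<720 and -450<b[2][1]<200])
a=cv2.imread('pics/s5.png')[180:345,195:360]; cv2.imwrite('pics/c5.png',np.hstack([cv2.resize(a,None,fx=2.4,fy=2.4,interpolation=2),cv2.resize(cv2.imread('pics/w5.png'),(396,396))]))
E
```

```text
t 16.27 tcp [ 508.1 -271.5  195.3] rot [-1.837e+00 -2.548e+00 -1.000e-03] F [0.  0.6 0.1] open 86.8 grip 0.0 q7 [-0.28  0.26  0.82  1.73 -0.2   1.24  0.91]
blue [([284.9, 250.8], [64.6, 65.7], [485.0, -302.3, 10.0])]
yellow [([379.3, 278.9], [55.5, 58.2], [568.8, -300.6, 10.0])]
pink [([283.1, 45.0], [50.1, 55.3], [436.4, -150.1, 10.0])]
blue [([228.6, 310.4], [15.4, 17.9], [487.2, -303.2, 10.0])]
yellow [([251.5, 323.1], [14.5, 17.0], [570.6, -301.2, 10.0])]
pink [([250.4, 271.6], [9.8, 11.3], [438.7, -150.8, 10.0])]
brown [([321.7, 230.3], [17.2, 23.9], [509.4, 125.2, 10.0])]
```

View pics/c5.png

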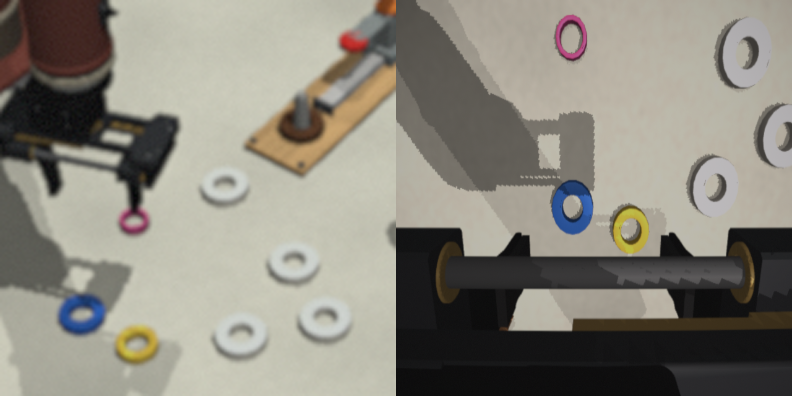

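The brown ring sits flat on the post's foot. Wrist view gives blue at (285,251), yellow at (379,279) and pink at (283,45). Blue is next, with a narrower opening and a small turn to clear yellow.

Emit:
carry_out(steps=[[-1.3, -1.6, -3, 0.17], [-1, -1.5, -4, 0.17], [0, 0, -4, 0], [0, 0, -4, 0], [0, 0, -2, 0], [0, 0, -1.5, 0], [0, 0, 0, 0]], gripper=0.79)

```text
time: 17.25
tcp_pos: [484.7, -304.1, 10.4]
tool_rot: [-1.382, -2.821, 0.0]
force: [-0.4, -1.0, 0.1]
opening: 68.6
grip_force: 0.0
```

Emit:
carry_out(steps=[[0, 0, 0, 0], [0, 0, 0, 0], [0, 0, 0, 0], [0, 0, 0, 0], [0, 0, 0, 0], [0, 0, 0, 0]], gripper=0, squeeze=20)

```text
time: 18.0
tcp_pos: [485.3, -304.6, 11.5]
tool_rot: [1.383, 2.819, 0.001]
force: [-0.6, 1.0, 6.6]
opening: 54.7
grip_force: 20.0
```

Emit:
carry_out(steps=[[0, 0, 2, 0], [0, 0, 5, -0.17], [0, 2.5, 5.5, -0.17], [0.5, 6, 0, 0], [0.5, 6, 0, 0], [0.5, 6, 0, 0], [0.5, 6, 0, 0], [0.5, 6, 0, 0]])

```text
time: 19.0
tcp_pos: [509.6, 22.3, 136.9]
tool_rot: [1.841, 2.545, 0.002]
force: [1.2, -0.1, -0.1]
opening: 54.7
grip_force: 20.0
```

Emit:
carry_out(steps=[[0.5, 5, 0, 0], [0.1, 3.3, 0, 0], [0, 0, 0, 0], [0, 0, 0, 0]])

```text
time: 19.5
tcp_pos: [515.7, 102.6, 136.2]
tool_rot: [1.841, 2.545, 0.0]
force: [0.3, -0.2, 0.8]
opening: 54.9
grip_force: 20.0
```

```bash
python3 - <<'E'
from h import *
st(); o,im=grab('wrist','w6.png'); print(blob(im,'blue',o['tcp_pos'][2]+3,'wrist',o,1000))
E
```

```text
t 19.5 tcp [515.7 102.6 136.2] rot [1.841 2.545 0.   ] F [ 0.3 -0.2  0.8] open 54.9 grip 20.0 q7 [-0.87  0.17  0.65  1.91 -0.12  1.1   0.15]
[([318.8, 359.0], [31.8, 106.0], [519.4, 84.8, 139.2]), ([321.3, 313.3], [139.8, 148.1], [514.2, 103.8, 139.2])]
```

Emit:
carry_out(steps=[[0.1, 0.1, -3, 0], [0, 0, -2, 0], [0, 0, -1, 0], [0, 0, -1, 0], [0, 0, -1, 0], [0, 0, -0.8, 0], [0, 0, 0, 0]])

```text
time: 20.42
tcp_pos: [516.2, 104.5, 47.0]
tool_rot: [-1.84, -2.546, 0.001]
force: [-0.2, -0.5, -0.0]
opening: 55.1
grip_force: 20.0
```

Emit:
carry_out(steps=[[0, 0, -0.5, 0], [0, 0, -0.4, 0], [0, 0, 0, 0]])

```text
time: 20.8
tcp_pos: [516.3, 104.6, 38.2]
tool_rot: [-1.84, -2.546, 0.001]
force: [-0.0, 0.1, -0.2]
opening: 54.5
grip_force: 20.0
```

Release; back up and over to the yellow ring at (569,−301).

Emit:
carry_out(steps=[[0, 0, 0, 0], [0, 0, 0, 0], [0, 0, 0, 0], [0, 0, 3, 0], [0, 0, 5, 0], [0, -2, 5, 0], [0.8, -6, 2.5, 0], [0.8, -6, 0, 0]], gripper=1)

```text
time: 21.8
tcp_pos: [533.6, -33.5, 194.8]
tool_rot: [1.836, 2.546, 0.006]
force: [0.8, -0.1, -0.9]
opening: 86.9
grip_force: 0.0
```

Emit:
carry_out(steps=[[0.8, -6, 0, 0], [0.8, -6, 0, 0], [0.8, -6, 0, 0], [0.8, -6, 0, 0], [0, 0, 0, 0], [0, 0, 0, 0], [0, 0, 0, 0]])

```text
time: 22.68
tcp_pos: [564.8, -270.7, 192.3]
tool_rot: [-1.837, -2.548, -0.001]
force: [1.3, 0.5, -0.5]
opening: 86.8
grip_force: 0.0
```

```bash
python3 - <<'E'
from h import *
st(); o,im=grab('wrist','w7.png')
for k in('blue','yellow','pink'): print(k,blob(im,k,10,'wrist',o,400))
o,im=grab('scene','s7.png')
for k in('blue','yellow','pink','brown'): print(k,[b for b in blob(im,k,10,'scene') if 380<b[2][0]<720 and -450<b[2][1]<200])
print(proj('scene',[[515.8,105.5,33]]))
E
```

```text
t 22.68 tcp [ 564.8 -270.7  192.3] rot [-1.837e+00 -2.548e+00 -1.000e-03] F [ 1.3  0.5 -0.5] open 86.8 grip 0.0 q7 [-0.28  0.4   0.86  1.61 -0.32  1.28  0.95]
blue []
yellow [([315.5, 260.4], [57.7, 59.2], [568.5, -300.5, 10.0])]
pink [([209.4, 20.3], [50.5, 58.1], [436.8, -150.5, 10.0])]
blue [([320.3, 228.9], [13.1, 17.2], [501.4, 128.3, 10.0])]
yellow [([251.4, 322.9], [15.1, 16.8], [569.8, -300.8, 10.0])]
pink [([250.3, 271.7], [9.6, 11.3], [438.7, -151.0, 10.0])]
brown [([319.6, 232.8], [13.3, 19.3], [510.7, 111.2, 10.0])]
[[319.77458195 229.08039168]]
```

Emit:
carry_out(steps=[[0.4, -3, -3, 0], [0, 0, -4, 0], [0, 0, -4, 0], [0, 0, -4, 0], [0, 0, -2, 0], [0, 0, -1.2, 0], [0, 0, 0, 0]], gripper=0.79)

```text
time: 23.65
tcp_pos: [568.4, -302.5, 10.6]
tool_rot: [1.84, 2.546, 0.0]
force: [0.2, -0.3, -0.3]
opening: 68.7
grip_force: 0.0
```

Emit:
carry_out(steps=[[0, 0, 0, 0], [0, 0, 0, 0], [0, 0, 0, 0], [0, 0, 0, 0], [0, 0, 0, 0], [0, 0, 0, 0]], gripper=0, squeeze=20)

```text
time: 24.4
tcp_pos: [568.7, -302.9, 11.1]
tool_rot: [1.84, 2.545, 0.001]
force: [-1.3, 0.4, 5.9]
opening: 49.5
grip_force: 20.0
```

Emit:
carry_out(steps=[[0, 0, 2, 0], [0, 0, 5, 0], [-0.4, 2.5, 5.5, 0], [-0.7, 6, 0, 0], [-0.7, 6, 0, 0], [-0.7, 6, 0, 0], [-0.7, 6, 0, 0], [-0.7, 6, 0, 0]])

```text
time: 25.4
tcp_pos: [528.9, 24.0, 136.5]
tool_rot: [1.841, 2.545, 0.002]
force: [0.0, 0.6, -0.3]
opening: 49.7
grip_force: 20.0
```

Emit:
carry_out(steps=[[-0.7, 5, 0, 0], [-0.6, 3.2, 0, 0], [0, 0, 0, 0], [0, 0, 0, 0]])

```text
time: 25.9
tcp_pos: [516.4, 103.3, 136.0]
tool_rot: [1.841, 2.545, 0.0]
force: [0.3, -0.5, 0.0]
opening: 49.9
grip_force: 20.0
```

```bash
python3 - <<'E'
from h import *
st(); o,im=grab('wrist','w8.png'); print(blob(im,'yellow',o['tcp_pos'][2]+3,'wrist',o,1000))
E
```

```text
t 25.9 tcp [516.4 103.3 136. ] rot [1.841 2.545 0.   ] F [ 0.3 -0.5  0. ] open 49.9 grip 20.0 q7 [-0.98  0.19  0.78  1.91 -0.15  1.1   0.18]
[([321.2, 307.1], [124.5, 127.8], [514.1, 107.0, 139.0])]
```

Emit:
carry_out(steps=[[0.1, 0, -3, 0], [0, 0, -2, 0], [0, 0, -1, 0], [0, 0, -1, 0], [0, 0, -0.7, 0], [0, 0, -0.7, 0], [0, 0, 0, 0]])

```text
time: 26.82
tcp_pos: [517.2, 104.3, 51.2]
tool_rot: [1.84, 2.546, -0.0]
force: [-0.9, 1.1, -0.3]
opening: 49.6
grip_force: 20.0
```

Emit:
carry_out(steps=[[0, 0, 0, 0], [0, 0, 0, 0], [0, 0, 0, 0], [0, 0, 3, 0], [0, 0, 5, 0], [-0.8, -2, 5, 0], [-1.6, -6, 1, 0], [-1.6, -6, 0, 0]], gripper=1)

```text
time: 27.82
tcp_pos: [477.6, -36.6, 192.5]
tool_rot: [1.838, 2.546, 0.004]
force: [0.0, -0.9, -0.1]
opening: 87.1
grip_force: 0.0
```

Emit:
carry_out(steps=[[-1.6, -4, 0, 0], [-1.2, -4, 0, 0], [0, 0, 0, 0], [0, 0, 0, 0], [0, 0, 0, 0]])

```text
time: 28.45
tcp_pos: [449.6, -114.2, 191.2]
tool_rot: [1.838, 2.548, -0.001]
force: [-0.1, -1.1, 0.6]
opening: 87.2
grip_force: 0.0
```

```bash
python3 - <<'E'
from h import *
st(); o,im=grab('wrist','w9.png')
for k in('blue','yellow','pink'): print(k,blob(im,k,10,'wrist',o,400))
o,im=grab('scene','s9.png')
for k in('blue','yellow','pink','brown'): print(k,[b for b in blob(im,k,10,'scene') if 380<b[2][0]<720 and -450<b[2][1]<200])
print(proj('scene',[[515.8,105.5,47]]))
E
```

```text
t 28.45 tcp [ 449.6 -114.2  191.2] rot [ 1.838e+00  2.548e+00 -1.000e-03] F [-0.1 -1.1  0.6] open 87.2 grip 0.0 q7 [-0.85 -0.11  0.97  1.99  0.1   1.22  0.4 ]
blue []
yellow []
pink [([293.9, 260.7], [44.9, 45.6], [436.2, -149.9, 10.0])]
blue [([319.8, 231.7], [7.8, 14.8], [508.2, 116.0, 10.0])]
yellow [([320.8, 224.8], [11.6, 15.3], [491.1, 145.7, 10.0])]
pink [([250.4, 271.3], [10.3, 11.4], [438.0, -149.8, 10.0])]
brown [([319.5, 232.6], [14.3, 19.4], [509.8, 112.1, 10.0])]
[[319.70819568 225.80649004]]
```

Emit:
carry_out(steps=[[-0.7, -1.8, -3, 0], [-0.6, -1.8, -4, 0], [0, 0, -4, 0], [0, 0, -4, 0], [0, 0, -2, 0], [0, 0, -1.1, 0], [0, 0, 0, 0]], gripper=0.7)

```text
time: 29.42
tcp_pos: [436.3, -151.3, 10.2]
tool_rot: [-1.84, -2.546, 0.001]
force: [0.4, 0.4, 0.1]
opening: 60.8
grip_force: 0.0
```

Emit:
carry_out(steps=[[0, 0, 0, 0], [0, 0, 0, 0], [0, 0, 0, 0], [0, 0, 0, 0], [0, 0, 0, 0], [0, 0, 0, 0]], gripper=0, squeeze=20)

```text
time: 30.18
tcp_pos: [436.6, -151.1, 10.6]
tool_rot: [1.84, 2.546, 0.001]
force: [-1.1, 1.2, 6.3]
opening: 36.4
grip_force: 20.0
```

Emit:
carry_out(steps=[[0, 0, 2, 0], [0, 0, 5, 0], [0.5, 1.5, 5.5, 0], [1.5, 5, 0, 0], [1.5, 5, 0, 0], [1.5, 5, 0, 0], [1.5, 5, 0, 0], [1.5, 4, 0, 0]])

```text
time: 31.18
tcp_pos: [516.4, 106.1, 135.1]
tool_rot: [-1.838, -2.547, -0.0]
force: [0.5, -1.2, 0.6]
opening: 36.6
grip_force: 20.0
```

Emit:
carry_out(steps=[[0, 0, 0, 0], [0, 0, 0, 0], [0, 0, 0, 0]])

```text
time: 31.55
tcp_pos: [516.0, 102.4, 135.3]
tool_rot: [-1.843, -2.544, -0.0]
force: [0.1, 0.1, -0.8]
opening: 36.6
grip_force: 20.0
```

```bash
python3 - <<'E'
from h import *
st(); o,im=grab('wrist','w10.png'); print(blob(im,'pink',o['tcp_pos'][2]+3,'wrist',o,600))
E
```

```text
t 31.55 tcp [516.  102.4 135.3] rot [-1.843 -2.544 -0.   ] F [ 0.1  0.1 -0.8] open 36.6 grip 20.0 q7 [-1.15  0.23  0.99  1.92 -0.21  1.1   0.24]
[([321.5, 309.8], [93.1, 98.3], [514.2, 105.0, 138.3])]
```

View pics/w10.png

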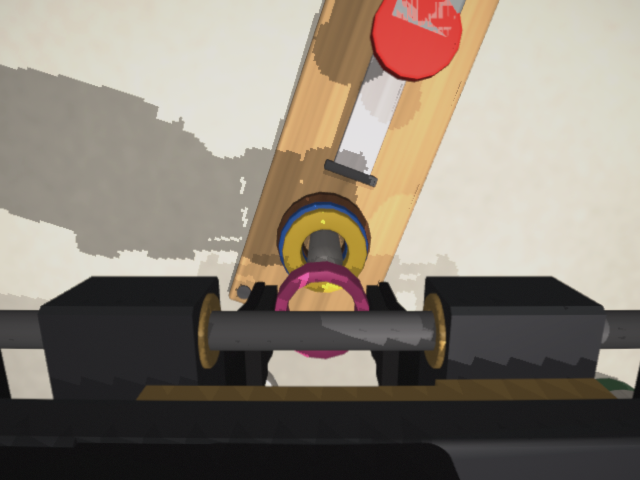

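The stack shows brown, blue, yellow around the post at (322,245), with pink held level at (322,310). Lower pink.

Emit:
carry_out(steps=[[0.1, 0.1, -3, 0], [0, 0, -1.5, 0], [0, 0, -1, 0], [0, 0, -0.8, 0], [0, 0, -0.6, 0], [0, 0, 0, 0]])

```text
time: 32.35
tcp_pos: [517.2, 104.6, 66.1]
tool_rot: [-1.84, -2.546, 0.001]
force: [-0.6, -0.0, 0.3]
opening: 36.5
grip_force: 20.0
```

Emit:
carry_out(steps=[[0, 0, 0, 0], [0, 0, 0, 0], [0, 0, 0, 0], [0, 0, 3, 0], [0, 0, 4, 0], [0, -1, 4, 0], [0, -2, 0, 0], [0, 0, 0, 0]], gripper=1)

```text
time: 33.35
tcp_pos: [517.0, 73.3, 176.0]
tool_rot: [-1.843, -2.543, -0.001]
force: [-0.9, -0.6, -0.3]
opening: 87.0
grip_force: 0.0
```

```bash
python3 - <<'E'
from h import *
st(); grab('wrist','w11.png'); grab('side','d11.png')
a=cv2.imread('pics/d11.png')[170:290,230:340]; b=cv2.imread('pics/w11.png')[60:420,200:500]
cv2.imwrite('pics/c11.png',np.hstack([cv2.resize(a,(400,436),interpolation=2),cv2.resize(b,(364,436))]))
E
```

```text
t 33.35 tcp [517.   73.3 176. ] rot [-1.843e+00 -2.543e+00 -1.000e-03] F [-0.9 -0.6 -0.3] open 87.0 grip 0.0 q7 [-1.16  0.16  1.04  1.88 -0.15  1.18  0.24]
```

View pics/c11.png

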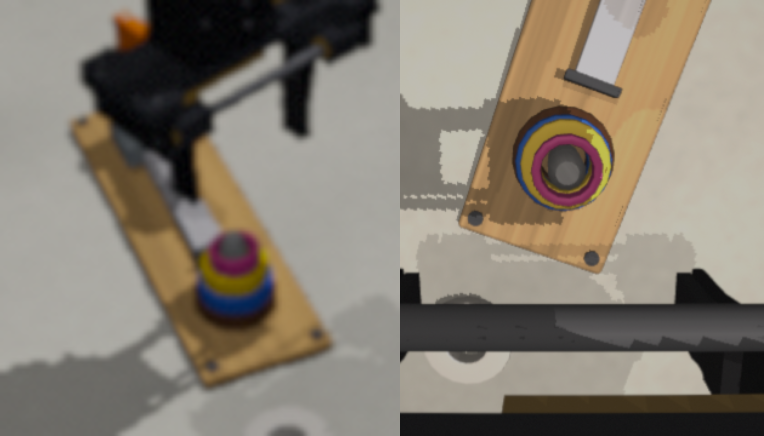

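All four rings are home in order: brown, blue, yellow, pink. Back to the knob.

Emit:
carry_out(steps=[[0, 3, 1, 0], [0.1, 5, 0, 0], [0.1, 5, 0, 0], [0.1, 5, 0, 0], [0.1, 4, 0, 0], [0.2, 1.4, 0, 0], [0, 0, 0, 0], [0, 0, 0, 0]])

```text
time: 34.45
tcp_pos: [523.6, 306.8, 186.1]
tool_rot: [1.843, 2.544, -0.001]
force: [-0.6, -0.2, 0.2]
opening: 87.1
grip_force: 0.0
```

```bash
python3 - <<'E'
from h import *
st(); o,im=grab('wrist','w12.png'); cv2.imwrite('pics/c12.png',cv2.resize(cv2.imread('pics/w12.png')[120:400,170:470],None,fx=2,fy=2))
E
```

```text
t 34.45 tcp [523.6 306.8 186.1] rot [ 1.843e+00  2.544e+00 -1.000e-03] F [-0.6 -0.2  0.2] open 87.1 grip 0.0 q7 [-1.31  0.37  0.9   1.67 -0.3   1.25 -0.03]
```

View pics/c12.png

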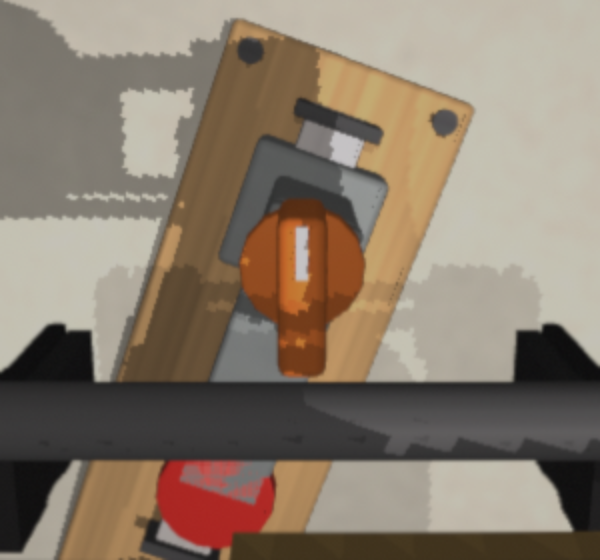

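The bar is aligned and centred between the fingers (pixel 321,275). Descend, grip, slide the keeper closed.

Emit:
carry_out(steps=[[0, 0, -3, 0], [0, 0, -3, 0], [0, 0, -1.5, 0], [0, 0, 0, 0]], gripper=0.5)

```text
time: 35.0
tcp_pos: [523.1, 307.9, 110.9]
tool_rot: [-1.842, -2.545, 0.002]
force: [1.0, 0.3, -0.2]
opening: 54.8
grip_force: 0.0
```

Emit:
carry_out(steps=[[0, 0, 0, 0], [0, 0, 0, 0], [0, 0, 0, 0], [0, 0, 0, 0], [0, 0, 0, 0], [0, 0, 0, 0]], gripper=0, squeeze=40)

```text
time: 35.75
tcp_pos: [522.7, 308.8, 111.5]
tool_rot: [-1.84, -2.545, 0.001]
force: [-4.3, -0.6, 5.4]
opening: 12.6
grip_force: 40.0
```

Emit:
carry_out(steps=[[-0.03, -1, 0, 0], [-0.03, -1.6, 0, 0], [-0.04, -1.7, 0, 0], [-0.04, -1.7, 0, 0], [-0.04, -1.7, 0, 0], [-0.04, -1.7, 0, 0], [-0.04, -1.2, 0, 0], [0, -0.5, 0, 0]])

```text
time: 36.75
tcp_pos: [519.5, 196.9, 111.4]
tool_rot: [-1.84, -2.543, 0.001]
force: [-8.5, 1.5, 9.1]
opening: 12.7
grip_force: 40.0
```

Emit:
carry_out(steps=[[0, -0.4, 0, 0], [0, -0.3, 0, 0], [0, 0, 0, 0]])

```text
time: 37.12
tcp_pos: [519.4, 190.8, 111.4]
tool_rot: [-1.839, -2.544, 0.001]
force: [-8.7, 2.1, 9.0]
opening: 12.8
grip_force: 40.0
```

Emit:
carry_out(steps=[[0, -0.2, 0, 0], [0, -0.1, 0, 0], [0, 0, 0, 0]])

```text
time: 37.5
tcp_pos: [519.3, 190.6, 111.4]
tool_rot: [-1.835, -2.545, -0.003]
force: [-7.0, 10.4, 6.6]
opening: 12.5
grip_force: 40.0
```

At the stop (Fy about 10 N). Tighten clockwise.

Emit:
carry_out(steps=[[0, 0, 0, -0.15], [0, 0, 0, -0.15], [0, 0, 0, -0.15], [0, 0, 0, -0.15], [0, 0, 0, -0.15], [0, 0, 0, -0.15], [0, 0, 0, -0.15], [0, 0, 0, 0]])

```text
time: 38.5
tcp_pos: [519.7, 190.5, 111.5]
tool_rot: [-2.865, -1.279, 0.0]
force: [-6.9, 9.7, 8.1]
opening: 12.6
grip_force: 40.0
```

Emit:
carry_out(steps=[[0, 0, 0, -0.1], [0, 0, 0, -0.05], [0, 0, 0, 0], [0, 0, 0, 0]])

```text
time: 39.0
tcp_pos: [519.8, 190.4, 111.6]
tool_rot: [-2.951, -1.064, 0.001]
force: [-6.1, 10.1, 7.0]
opening: 12.8
grip_force: 40.0
```

```bash
python3 - <<'E'
from h import *
o=st(); c=R.from_rotvec(o['tool_rot']).as_matrix()[:,0]; a=np.arctan2(c[1],c[0]); print('knob v',(-a-0.023)%np.pi, o['wrist_torque'])
E
```

```text
t 39.0 tcp [519.8 190.4 111.6] rot [-2.951e+00 -1.064e+00  1.000e-03] F [-6.1 10.1  7. ] open 12.8 grip 40.0 q7 [-1.38  0.46  1.19  1.89 -0.48  1.12 -0.88]
knob v 2.4264120100412976 [2.15913098 1.70749062 0.06668563]
```

Emit:
carry_out(steps=[[0, 0, 0, 0], [0, 0, 0, 0], [0, 0, 0, 0], [0, 0, 3, 0], [0, 0, 5, 0], [0, 0, 5, 0], [0, 0, 2, 0], [0, 0, 0, 0]], gripper=0.8)

```text
time: 40.0
tcp_pos: [521.1, 187.7, 261.8]
tool_rot: [-2.956, -1.062, -0.002]
force: [-0.1, 0.0, -0.2]
opening: 68.9
grip_force: 0.0
```

```bash
python3 - <<'E'
from h import *
st(); grab('wrist','w13.png'); grab('scene','s13.png')
a=cv2.imread('pics/s13.png')[170:260,290:390]; b=cv2.imread('pics/w13.png')[60:420,200:500]
cv2.imwrite('pics/c13.png',np.hstack([cv2.resize(a,(430,400),interpolation=2),cv2.resize(b,(340,400))]))
E
```

```text
t 40.0 tcp [521.1 187.7 261.8] rot [-2.956e+00 -1.062e+00 -2.000e-03] F [-0.1  0.  -0.2] open 68.9 grip 0.0 q7 [-1.53  0.29  1.33  1.7  -0.28  1.38 -1.03]
```

View pics/c13.png

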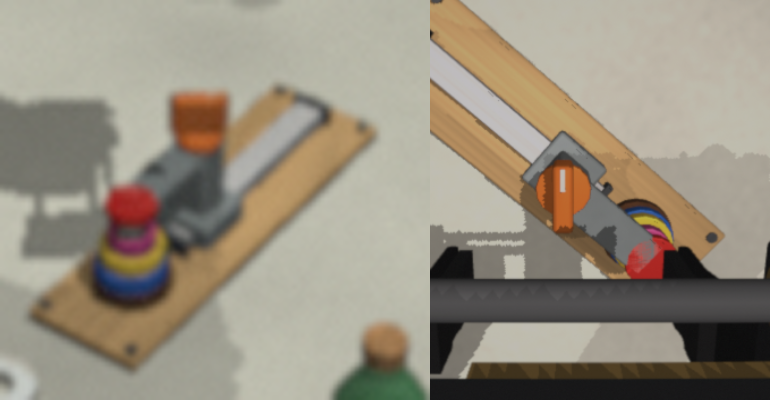

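The keeper disc is over the post, the rings are stacked in order and the knob bar stays at about 2.4. Handing in.

```bash
python3 -c "
from plant import robot
print(robot.close_job())"
```

```text
the job is handed in; nothing more can be done
None
```

I loaded the four rings that were there onto the post in order (brown, blue, yellow, pink; the green one was absent), closed the keeper to its stop, tightened the clamp to about 2.4 rad and handed the job in; the hand-in returned no verdict.

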